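# Release the ratchet clamp and weigh the cheese

## Robot

A 7-joint arm with a two-finger parallel gripper is mounted at the origin on the work surface. World frame = base frame: x ahead of the robot, y to its left, z up, the work surface at z = 0. Lengths are in m, angles in rad, forces in N, time in s.
With the tool pointing down it reaches from about 0.4 to 0.85 m from the base axis. Payload 4.5 kg.
Tool frame: the origin (TCP) lies midway between the tips of the shut fingers; the grasp point (between the pads) lies 19 mm behind it (env.grasp_offset is the distance from the TCP to the grasp point, in m); z points along the fingers, y is the line along which they close (so a half turn about z gives the same grasp; the last joint's range is limited). The gripper opens to 85 mm and grips with 20 to 120 N. Pads are 22 mm wide; open, the fingers measure 114 mm over their backs; the gripper's body (76 mm by 85 mm) begins 54 mm behind the grasp point. The pads swing forward as they close: fully open they stand 13 mm farther back than shut.
Start: joints at [1.382, 0.689, -0.195, 1.565, 0.157, 0.902, -0.215], TCP at [0.138, -0.61, 0.231] pointing down, gripper open.
Joint ranges: [-3.01, 3.01], [-0.46, 2.08], [-1.47, 1.51], [0.13, 2.56], [-1, 4.14], [0.04, 2.09], [-2.66, 2.66]. Speed limits (rad/s): [2.57, 2.57, 3.14, 3.14, 3.14, 3.14, 3.14].

## Interface

Orientations are given as a unit quaternion [w, x, y, z].
In Python, from workcell import env gives the robot as it stands. The module is installed in compiled form; this text tells all that it offers.
- The arm moves only by the tool carry_out, never from a script. Its argument "moves" is a list of rows, each a list of 2 entries, a list of its own where there are three numbers: the shift along the tool's x, y, z in m, then the turn, a rotation vector about the tool's x, y, z in rad. In form: [[[tx, ty, tz], [ax, ay, az]], ...]. A call has 1 to 20 rows; each row shifts and turns the commanded pose from where the row before left it, along the tool's axes as they then stand; what a row does not reach is not made up. A row lasts 1/8 s, in which the tool goes at most 62.5 mm and 10.7 degrees, less where a joint would pass 70% of its speed; a pose out of reach is approached as far as the arm can. A call with a gripper value outside its range is refused whole. "gripper" is the opening in per cent of the stroke, from 0 (shut) to 100 (fully open), set as the call begins (left out, the last holds). The fingers move at their own pace and stop on an object; the grip force is fixed at half the most. Time passes only in rows, so rows that do not move let the fingers close. It gives the time, the measured TCP pose, the force, the opening and the grip force at its end, in the units of the state.
- env.get_obs(): the state, without advancing time (a new reading comes with each control period).
- env.capture(name): name is "side" or "top" or "wrist"; returns a dict with "frame" (420x560x3 uint8, red, green, blue), "intrinsics" (3x3 intrinsics, pixels), "k1" (the pictures are not rectified: a ray, as slopes to the right and down, at radius r is drawn at 1 + k1 r^2 times it, then the intrinsics apply), "R" (3x3) and "t" (3): a world point X has camera coordinates R X + t. Camera axes: x right, y down, z forward; pixel columns grow to the right and rows downward; lengths in m; the calibration is good to about 2 mm. A picture is of the moment at which its call begins. There is no depth.
- env.hand_in(): hands the job in; it is judged then, once.
The state is a dict: "time_s": time; "joint_pos": joint angles; "qd": joint speeds; "joint_efforts": joint torques, N m; "ee_pos": TCP position; "orientation": TCP orientation; "contact_force": force on the tool from outside, world axes, zero at the start; "torque": the same for the moment, N m; "gripper_width": finger opening in m; "finger_force": force on a finger pad.
Only numpy, scipy, OpenCV 4.12 (cv2) and the standard library are available. Lean on these libraries where they do the work, as an engineer would, in place of code of your own. Each camera call takes 0.05 s, during which the arm holds its last target. There are 200 camera calls.

## Task

The cut block of cheese is still held in the portioning clamp. Flip the ratchet's pawl to release, swing the handle back and forth until the jaw has drawn back at least 20 mm, then lift the cheese out and stand it upright, as it stood, in the middle of the scale's pan: set it down, do not drop it. Leave the clamp open with the pawl at release, and do not disturb the other things on the counter.

Things in the scene. Friction and masses are not known exactly. Their poses are not given: they have to be found in the camera images.
- clamp: Portioning clamp, fixed: dark wooden bed 160 x 300 x 15 mm. Origin: centre of its underside on the counter; z up; y runs along the bed from the ratchet head (spindle at y = -90 mm, grey gear housing 70 x 75 mm, top 45 mm above the counter) to the fixed steel jaw (inner face at y = +120 mm, 20 mm thick, 90 mm wide, top 95 mm above the counter). At yaw 0 the axes are the world's.
- bed_center (a point): Point on the top of the clamp's bed (15 mm above the counter), midway between the jaws as they stand at the start; the cheese stands here.
- jaw (a joint): How far the moving jaw has drawn back from its starting place, m: 0 clamped, 0.0315 fully back. It slides along the clamp's -y, away from the cheese. It is moved only by the ratchet: 8 mm for each radian that the toothed wheel turns; it cannot be pushed by hand.
- jaw_face (a point): Middle of the moving jaw's face at the cheese, 56 mm above the counter. Steel plate 90 mm wide (clamp's x), 20 mm thick, top 95 mm above the counter; a lip at its top overhangs the cheese by 12 mm (underside 88 mm above the counter), so the cheese cannot be lifted until the jaw is back by more than 12 mm.
- handle (a joint): Angle of the ratchet handle about its upright spindle, rad, anticlockwise from above positive, -0.78 to 0.78 between stops; at 0 it points along the clamp's -x (towards the robot). It stays where it is left (0.25 Nm of friction). With the pawl at release, anticlockwise strokes turn the wheel (0.9 Nm) and draw the jaw back; clockwise strokes click back freely.
- wheel: Toothed steel ratchet wheel, 64 mm across, 12 teeth, 12 mm thick, under the handle's head on the same spindle; origin at its middle, 53 mm above the counter. One click is 0.52 rad; up to one click of each handle stroke is lost. Pitch: 8 mm of jaw for each radian.
- handle_axis (a point): Point on the spindle's upright axis about which the handle turns, 100 mm above the counter.
- handle_grip (a point): Point on the handle's upright round wooden grip, on its axis, 100 mm above the counter. The grip is 18 mm in diameter, reaches from 73 to 122 mm above the counter and stands at the free end of a flat steel bar (22 mm wide, top 72 mm above the counter), 155 mm from the spindle.
- pawl (a joint): Angle of the direction pawl on the handle, rad, anticlockwise positive: 0 = tighten (start), 0.8 = release; a spring snaps it to whichever side of the middle (0.4) it is on. It reads near 0 or 0.8 in a gap of the wheel, about 0.25 less far on a tooth. Its thumb lever leans to the side to which strokes drive. About 1.2 N on the thumb pin flips it, less than turns the handle.
- pawl_pivot (a point): Point on the pawl's upright pivot axis, 50 mm out from the spindle along the handle's centreline, 96 mm above the counter.
- thumb_pin (a point): On the axis of the thumb pin, 96 mm above the counter: upright dark steel pin, 10 mm across, from 81 to 110 mm above the counter, at the end of the pawl's lever, 45 mm outward from the pivot; the lever's top is at 81 mm, over the handle bar. At tighten it stands 17.5 mm to the clockwise side of the handle's centreline, at release 17.5 mm to the anticlockwise side.
- cheese: Cut block of pale yellow cheese, 55 mm (x) x 89 mm (y) x 70 mm tall, with a darker rind on top, 0.25 to 0.5 kg. Origin: centre of its underside. It stands on the clamp's bed between the jaws, its long side along the clamp's y; its two 89 mm long sides (facing the clamp's x and -x) are free to be gripped.
- scale: White counter scale, 240 x 240 mm, fixed; origin: centre of its underside on the counter, z up.
- pan_center (a point): Centre of the top of the scale's flat steel pan, 220 x 220 mm, 78 mm above the counter; axes as the scale's.
- tin_a: Low gold tin, 92 mm across, 45 mm tall, bystander. Origin: centre of underside.
- tin_b: Gold tin, 102 mm across, 60 mm tall, bystander. Origin: centre of underside.
- glass_a: Small clear glass, 56 mm across, 85 mm tall, bystander. Origin: centre of underside.
- glass_b: Small clear glass, 56 mm across, 85 mm tall, bystander. Origin: centre of underside.
- knife: Broad cheese knife lying flat, 270 mm long along its x, wooden handle 20 mm thick to -x, bystander. Origin: underside, where blade meets handle.
- cow: Black and white cow figurine on a green foot, 70 x 130 mm, about 110 mm tall, bystander. Origin: centre of underside.
Things that resemble listed ones, but are neither listed nor needed, are in the scene too. What is shaped like the cheese but orange or pink is not meant.

How it is judged:
On the way, in this order (a step that is already met when the one before it is completed fails the run):
1. the pawl is flipped to release while the jaw is still clamped (value of joint pawl above 0.48 rad and value of joint jaw below 0.003 m), for 0.2 s.
2. the jaw has drawn back by the ratchet (18 mm or more, for the 20 mm asked) (value of joint jaw above 0.018 m), for 0.2 s.
3. the cheese is lifted out, 30 mm or more above the clamp's bed (z of cheese in the frame of bed_center above 0.03 m), for 0.2 s.
At the end, for the whole second after the job is handed in: The cheese stands upright (within 0.1 rad) and at rest on the scale's pan, released, its centre within 50 mm of the pan's centre along each of the pan's sides; the jaw is still at least 18 mm back and the pawl at release (joint above 0.48) (x of cheese in the frame of pan_center between -0.05 and 0.05 m and y of cheese in the frame of pan_center between -0.05 and 0.05 m and z of cheese in the frame of pan_center between -0.006 and 0.006 m and angle between cheese's own z axis and vertical below 0.1 rad and contact force between cheese and scale above 1 N and contact force between cheese and the fingers below 0.1 N and linear speed of cheese below 0.02 m/s and value of joint jaw above 0.018 m and value of joint pawl above 0.48 rad); the robot touches nothing.
It fails at once if another thing on the counter was moved by more than 30 mm or tipped (distance of any of tin_a, tin_b, glass_a, glass_b, knife, cow from where it was at the start of the episode above 0.03 m or angle between any of tin_a, tin_b, glass_a, glass_b, knife, cow's own z axis and vertical above 0.35 rad).
It fails at once if the cheese was dropped (falling free faster than 0.45 m/s, a drop of 10 mm) (linear speed of cheese above 0.45 m/s and contact force between cheese and the fingers below 0.05 N).
It also fails if it takes over 70 s, if anything falls off the work surface, if the arm or the gripper's body presses on something with over 40 N, if the wrist force passes 120 N, or if a joint passes its speed limit or range.

## Working session

There is one attempt and no reset: what is moved stays moved. The work goes in short steps, Python scripts to look and compute and a tool call to move; the robot and the scene stay as the last step left them, time stands still between calls to the robot, and variables do not carry over. Pictures are saved under pics/ and viewed, at most 11 in all, crops included, and the job is handed in when it is done.

Besides the shell and the picture viewer there is one more tool, called after "Request:" by a JSON object that holds its "method" and its "body". carry_out: Moves the arm, as the interface text tells. Its arguments: {"type":"object","properties":{"moves":{"type":"array"},"gripper":{"type":"number"}},"required":["moves"]}

```bash
mkdir -p pics; cat > h.py <<'E'
import numpy as np, cv2, json
from workcell import env
def snap(n,f):
    c=env.capture(n); cv2.imwrite(f'pics/{f}.png',c['frame'][:,:,::-1])
    np.savez(f'pics/{f}.npz',K=c['intrinsics'],k1=c['k1'],R=c['R'],t=c['t']); return c
def px2w(f,u,v,z):
    c=np.load(f'pics/{f}.npz');K=c['K'];k=float(c['k1'])
    d=np.array([(u-K[0,2])/K[0,0],(v-K[1,2])/K[1,1]]);s=d.copy()
    for _ in range(30): s=d/(1+k*(s@s))
    r=c['R'].T@np.array([s[0],s[1],1]);o=-c['R'].T@c['t']
    return (o+r*(z-o[2])/r[2])
def w2px(f,X):
    c=np.load(f'pics/{f}.npz');K=c['K'];k=float(c['k1'])
    p=c['R']@np.array(X)+c['t'];s=p[:2]/p[2];s=s*(1+k*(s@s));return K[0,0]*s[0]+K[0,2],K[1,1]*s[1]+K[1,2]
E
python3 - <<'E'
from h import *
for n in('top','side'):
    c=snap(n,n+'0');print(n,c['intrinsics'][0],c['k1'],-c['R'].T@c['t'])
    cv2.imwrite(f'pics/{n}0b.png',cv2.resize(c['frame'][:,:,::-1],(800,600),interpolation=cv2.INTER_CUBIC))
print(env.get_obs(),env.grasp_offset)
E
```

```text
top [470.79231907   0.         279.89810888] -0.06200769129179865 [ 0.46537177 -0.01363328  1.12244382]
side [432.25522708   0.         280.53678905] -0.015736674402266712 [ 0.39530437 -0.81854366  0.66773581]
{'time_s': 0.1, 'joint_pos': array([ 1.38180363,  0.68991149, -0.19459235,  1.56625534,  0.15729009,
        0.90253284, -0.21508828]), 'qd': array([ 0.00048829, -0.00193756, -0.00054877, -0.00395744,  0.00170086,
        0.00044372,  0.00184646]), 'joint_efforts': array([-3.03092696e-03, -5.40608239e+01, -1.27109852e+00, -1.58986348e+01,
        9.48839384e-03,  4.45833386e-03,  6.20578788e-06]), 'ee_pos': array([ 0.13795815, -0.60896463,  0.23055491]), 'orientation': array([-8.45920677e-04,  9.93793717e-01,  1.11235404e-01, -1.32863560e-04]), 'contact_force': array([-0.08356065,  1.33814311, -0.67197441]), 'torque': array([ 0.03005546, -0.00435217,  0.03473372]), 'finger_force': 0.0, 'gripper_width': 0.08554672487259002} 0.0187
```

View pics/top0b.png

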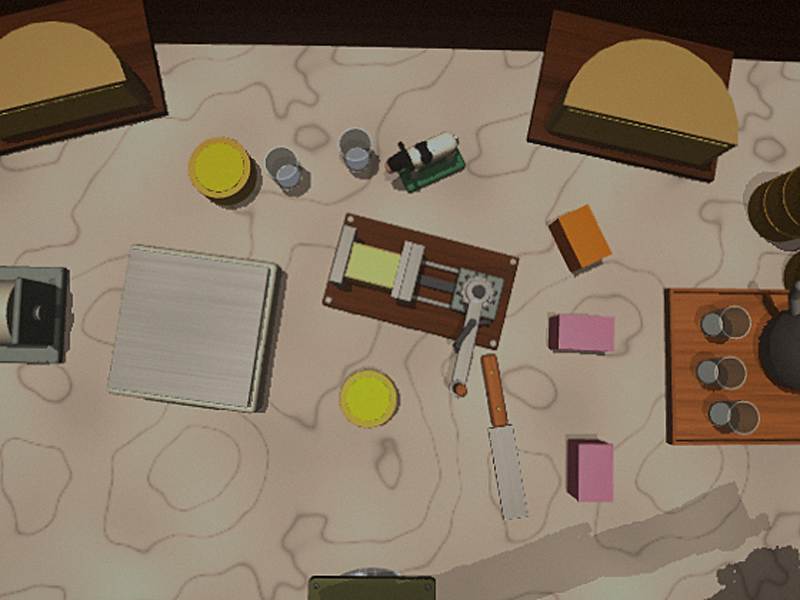

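View pics/side0b.png

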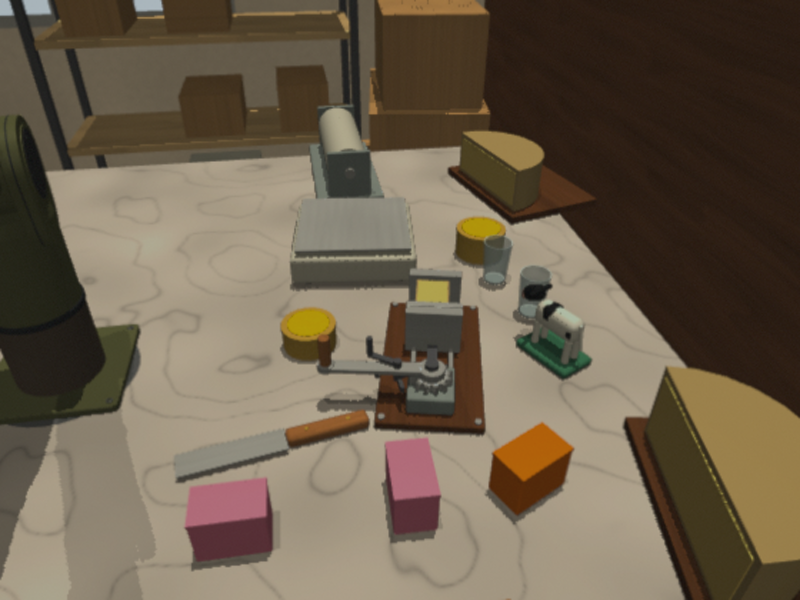

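The top view shows the clamp (bed corners about (349,213), (518,256), (495,349) and (323,304)), with the handle pointing down to the grip at (459,390). The scale is at left and the knife is close beside the handle. I'll enlarge the clamp.

```bash
python3 - <<'E'
from h import *
f=cv2.imread('pics/top0.png')[145:285,220:370]
cv2.imwrite('pics/crop1.png',cv2.resize(f,None,fx=4.2,fy=4.2,interpolation=cv2.INTER_CUBIC))
s=.7
C=np.array([px2w('top0',u*s,v*s,.015) for u,v in[(349,213),(518,256),(495,349),(323,304)]]);print(C.round(4))
c=C.mean(0);e=(C[0]+C[3]-C[1]-C[2])[:2];print('clamp',c,'yaw',np.degrees(np.arctan2(-e[0],e[1])), np.linalg.norm(e)/2)
S=np.array([px2w('top0',u*s,v*s,.078) for u,v in[(131,246),(278,262),(256,410),(109,394)]]);print('scale',S.round(4),S.mean(0))
for n,u,v,z in[('grip',459,388,.122),('spindle',478,292,.072),('tinb',369,398,.05),('kn1',488,356,.02),('kn2',515,518,.005),('glass',356,137,.085),('cow',395,165,.11)]: print(n,px2w('top0',u*s,v*s,z).round(4))
E
```

```text
[[ 0.6984  0.0482  0.015 ]
 [ 0.6304 -0.2354  0.015 ]
 [ 0.4749 -0.1966  0.015 ]
 [ 0.5453  0.088   0.015 ]]
clamp [ 0.58724903 -0.07395058  0.015     ] yaw -13.68235966638004 0.2923688945108449
scale [[0.6276 0.3864 0.078 ]
 [0.6055 0.154  0.078 ]
 [0.3762 0.1814 0.078 ]
 [0.3966 0.4097 0.078 ]] [0.50147578 0.28288986 0.078     ]
grip [ 0.4158 -0.1254  0.122 ]
spindle [ 0.5636 -0.1603  0.072 ]
tinb [0.395  0.0089 0.05  ]
kn1 [ 0.4633 -0.1842  0.02  ]
kn2 [ 0.1989 -0.2321  0.005 ]
glass [0.8066 0.0358 0.085 ]
cow [ 0.7549 -0.0264  0.11  ]
```

View pics/crop1.png

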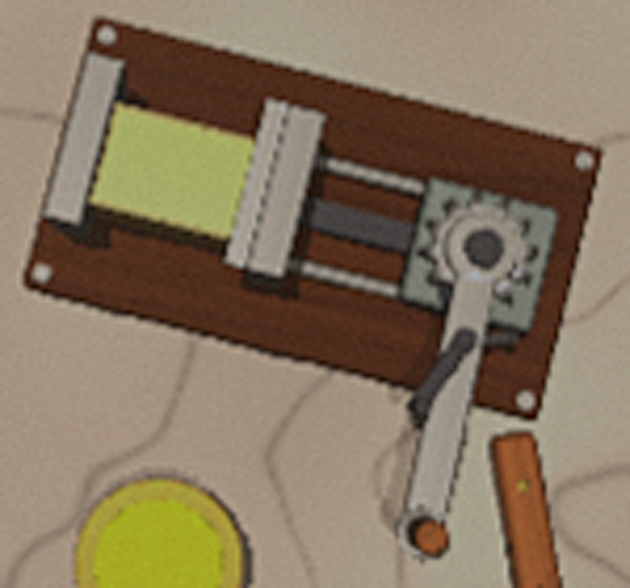

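The crop shows the handle near its mid-angle and the pawl lever at (415,405), on the clockwise (left) side. The grip top is at (432,536), the boss at (483,248), and the bed corners are (97,17), (602,150), (537,418) and (25,287).

```bash
cat >> h.py <<'E'
def cl(p,x,y):
    return np.array([p[0]+np.cos(p[2])*x-np.sin(p[2])*y,p[1]+np.sin(p[2])*x+np.cos(p[2])*y])
def tool():
    o=env.get_obs();w,x,y,z=o['orientation'];psi=np.arctan2(2*(x*y+w*z),1-2*(y*y+z*z));return o['ee_pos'],psi
def delta(tgt,psi_t=None):
    p,psi=tool();d=np.array(tgt)-p;c,s=np.cos(psi),np.sin(psi)
    return np.round([1000*(c*d[0]+s*d[1]),1000*(s*d[0]-c*d[1]),-1000*d[2]],1), None if psi_t is None else round((psi-psi_t),3)
E
python3 - <<'E'
from h import *
from scipy.optimize import least_squares
g=lambda u,v:(u/4.2+220-.38,v/4.2+145-.38)
obs=[g(97,17),g(602,150),g(537,418),g(25,287)];L=[(.08,.15),(.08,-.15),(-.08,-.15),(-.08,.15)]
def r(p): return np.ravel([np.subtract(w2px('top0',[*cl(p,*l),.015]),o) for l,o in zip(L,obs)])
f=least_squares(r,[.587,-.074,-.24]);p=f.x;print('clamp',p,np.degrees(p[2]),'res',f.fun.round(1))
sp=cl(p,0,-.09);gr=px2w('top0',*g(432,536),.122)[:2];print('spindle',sp,px2w('top0',*g(483,248),.075),'grip',gr,np.linalg.norm(gr-sp))
th=np.arctan2(*(gr-sp)[::-1])-p[2]-np.pi;th=(th+np.pi)%(2*np.pi)-np.pi;print('theta',th)
np.save('clamp.npy',[*p,th])
d=cl([0,0,p[2]+th],-1,0);n=cl([0,0,p[2]+th],0,1)
b=np.arcsin(17.5/45);pin=sp+d*(.05+.045*np.cos(b))+n*.0175
print('pin',pin,w2px('top0',[*pin,.110]),'lever end obs',px2w('top0',*g(415,405),.1),'n',n,'d',d)
print('pawl start',delta([*(pin+n*.032),.25],p[2]+th),tool())
E
```

```text
clamp [ 0.58686887 -0.07350073 -0.23980825] -13.740000585185237 res [-0.5 -0.4  0.8 -0.5  0.5  0.8 -0.9  0. ]
spindle [ 0.5654924  -0.16092525] [ 0.56497141 -0.15987549  0.075     ] grip [ 0.41451454 -0.12791471] 0.15454452622065015
theta 0.02455088505076919
pin [ 0.47988328 -0.12429384] (np.float64(320.32632655097615), np.float64(241.31138304579778)) lever end obs [ 0.48054627 -0.12125216  0.1       ] n [0.21359886 0.97692145] d [-0.97692145  0.21359886]
pawl start (array([ 454.2, -426.1,  -19.4]), np.float64(0.438)) (array([ 0.13795815, -0.60896463,  0.23055491]), np.float64(0.2229323124621402))
```

Request:
{"method": "carry_out", "body": {"moves": [[[0,0,-0.005],[0,0,0.11]],[[0,0,-0.005],[0,0,0.11]],[[0,0,-0.005],[0,0,0.11]],[[0,0,-0.005],[0,0,0.108]],[[0.0192,-0.0482,0],[0,0,0]],[[0.0192,-0.0482,0],[0,0,0]],[[0.0192,-0.0482,0],[0,0,0]],[[0.0192,-0.0482,0],[0,0,0]],[[0.0192,-0.0482,0],[0,0,0]],[[0.0192,-0.0482,0],[0,0,0]],[[0.0192,-0.0482,0],[0,0,0]],[[0.0192,-0.0482,0],[0,0,0]],[[0.0192,-0.0482,0],[0,0,0]],[[0.0192,-0.0482,0],[0,0,0]],[[0.0192,-0.0482,0],[0,0,0]],[[0.0192,-0.0482,0],[0,0,0]],[[0,0,0],[0,0,0]],[[0,0,0],[0,0,0]]], "gripper": 0}}

```text
time_s: 2.35
ee_pos: [0.486, -0.0941, 0.251]
orientation: [0.0, 0.994, -0.107, -0.001]
contact_force: [-0.1, -0.9, -0.1]
gripper_width: -0.0001
finger_force: 0.0
```

```bash
python3 - <<'E'
from h import *
snap('wrist','w1')
pin=np.array([.4801,-.1232]);n=np.array([.2136,.9769])
print(delta([*(pin+n*.032),.087],-.2153),tool(),env.get_obs()['joint_pos'].round(2),w2px('w1',[*pin,.11]))
E
```

```text
(array([  0.5,  -3.1, 164. ]), np.float64(-0.001)) (array([ 0.48574714, -0.09482201,  0.25102134]), np.float64(-0.21670243566516909)) [ 0.12  0.49 -0.03  1.93  0.02  0.72 -1.71] (np.float64(310.47352094534364), np.float64(192.66089804764673))
```

View pics/w1.png

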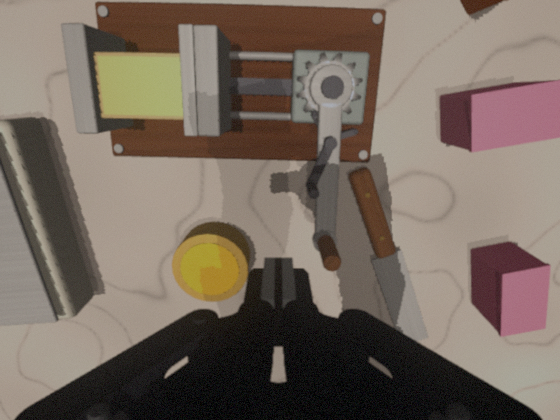

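The wrist view shows the pin at about (313,190), close to the predicted (310,193), so the model holds. Next I descend and push the pin.

Request:
{"method": "carry_out", "body": {"moves": [[[0,-0.003,0.03],[0,0,0]],[[0,0,0.03],[0,0,0]],[[0,0,0.03],[0,0,0]],[[0,0,0.03],[0,0,0]],[[0,0,0.024],[0,0,0]],[[0,0,0.02],[0,0,0]],[[0,0,0],[0,0,0]],[[0,0.006,0],[0,0,0]],[[0,0.006,0],[0,0,0]],[[0,0.006,0],[0,0,0]],[[0,0.006,0],[0,0,0]],[[0,0.006,0],[0,0,0]],[[0,0.006,0],[0,0,0]],[[0,0.005,0],[0,0,0]],[[0,0,0],[0,0,0]]]}}

```text
time_s: 4.28
ee_pos: [0.4786, -0.1316, 0.0873]
orientation: [0.0, 0.994, -0.108, 0.0]
contact_force: [-0.0, -0.7, -0.1]
gripper_width: 0.0005
finger_force: 0.0
```

```bash
python3 - <<'E'
from h import *
snap('wrist','w2');snap('top','t2')
a=cv2.imread('pics/w2.png');b=cv2.imread('pics/t2.png')[150:290,250:350]
cv2.imwrite('pics/c2.png',np.hstack([cv2.resize(a,(480,360)),cv2.resize(b,(257,360),interpolation=cv2.INTER_CUBIC)]))
print(tool())
E
```

```text
(array([ 0.4787062 , -0.13079807,  0.08727454]), np.float64(-0.21522015769194588))
```

View pics/c2.png

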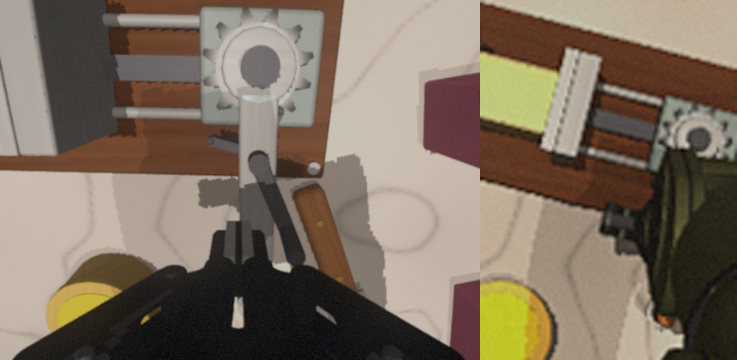

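The pawl lever now leans to the right (pin side near (295,260) in the wrist view), so it is at release. Next I straddle the grip.

Request:
{"method": "carry_out", "body": {"moves": [[[0,-0.004,-0.025],[0,0,0]],[[0,0,-0.03],[0,0,0]],[[0,0.003,-0.012],[0,0,0]],[[-0.032,0.006,0],[0,0,0]],[[-0.032,0.006,0],[0,0,0]],[[0,0,0],[0,0,0]],[[0,0,0.02],[0,0,0]],[[0,0,0.025],[0,0,0]],[[0,0,0.027],[0,0,0]],[[0,0,0],[0,0,0]]], "gripper": 36}}

```text
time_s: 5.62
ee_pos: [0.4137, -0.1276, 0.0808]
orientation: [-0.0, 0.994, -0.107, -0.001]
contact_force: [0.2, 0.2, 0.7]
gripper_width: 0.0309
finger_force: 0.0
```

```bash
cat > sw.py <<'E'
from h import *
import sys
# print tool-frame rows for a handle swing from current tool pose to theta, n rows
th,n=float(sys.argv[1]),int(sys.argv[2])
p=np.load('clamp.npy');sp=cl(p,0,-.09)
P,psi=tool();r=P[:2]-sp;a0=np.arctan2(r[1],r[0])-np.pi-p[2];a0=(a0+np.pi)%(2*np.pi)-np.pi
print('theta tool',a0,'r',np.hypot(*r),'z',P[2],'psi-p2',psi-p[2],env.get_obs()['joint_pos'].round(2))
k=(th-a0)/n; print('per row turn z',-k, 'total',th-a0)
R=.155;print('shift x %.2f y %.2f mm'%(1000*R*(1-np.cos(k)),1000*R*np.sin(k)))
E
python3 sw.py -.74 9; python3 -c "
from h import *
snap('wrist','w3')"
```

```text
theta tool 0.024063510917611275 r 0.15544075822848757 z 0.08076680798804281 psi-p2 0.025132905109287895 [ 0.2   0.76 -0.02  2.26  0.09  0.13 -1.68]
per row turn z 0.08489594565751236 total -0.7640635109176113
shift x 0.56 y -13.14 mm
```

View pics/w3.png

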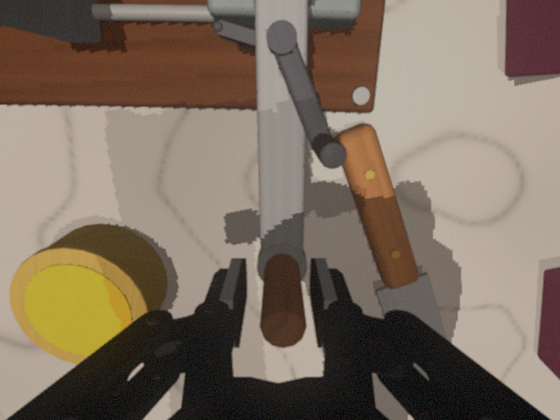

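The wrist view shows the fingers on either side of the grip (grip about (282,300), pads at (235,285) and (330,285)). Joint 7 has little room left, so the tool will turn by half of the handle angle.

```bash
cat > sw.py <<'E'
from h import *
import sys
th,n=float(sys.argv[1]),int(sys.argv[2]);R=.155
p=np.load('clamp.npy');sp=cl(p,0,-.09)
P,psi=tool();r=P[:2]-sp;a0=np.arctan2(r[1],r[0])-np.pi-p[2];a0=(a0+np.pi)%(2*np.pi)-np.pi
print('theta tool',a0,'r',np.hypot(*r),'z',P[2],'off',psi-p[2],env.get_obs()['joint_pos'].round(2))
def rows(a0,psi,cur,th):
    w0=psi
    for i in range(1,n+1):
        a=a0+(th-a0)*i/n; nx=cl([*sp,p[2]+a],-R,0);d=nx-cur;cur=nx
        c,s=np.cos(psi),np.sin(psi);t=w0+(p[2]+.5*th-w0)*i/n
        print('[[%.4f, %.4f, 0], [0, 0, %.3f]],'%(c*d[0]+s*d[1],s*d[0]-c*d[1],psi-t),end=' ');psi=t
    print();return psi,cur
psi,cur=rows(a0,psi,P[:2],th)
if len(sys.argv)>3: n=int(sys.argv[3]); rows(th,psi,cur,-th)
E
python3 sw.py -.79 7 12
```

```text
theta tool 0.024703325823945743 r 0.15507765123750475 z 0.0817273371188077 off 0.02494474725498952 [ 0.2   0.75 -0.02  2.26  0.09  0.13 -1.68]
[[0.0011, -0.0180, 0], [0, 0, 0.060]], [[0.0021, -0.0179, 0], [0, 0, 0.060]], [[0.0031, -0.0178, 0], [0, 0, 0.060]], [[0.0041, -0.0176, 0], [0, 0, 0.060]], [[0.0051, -0.0173, 0], [0, 0, 0.060]], [[0.0060, -0.0170, 0], [0, 0, 0.060]], [[0.0070, -0.0166, 0], [0, 0, 0.060]], 
[[-0.0066, 0.0193, 0], [0, 0, -0.066]], [[-0.0053, 0.0197, 0], [0, 0, -0.066]], [[-0.0040, 0.0200, 0], [0, 0, -0.066]], [[-0.0027, 0.0202, 0], [0, 0, -0.066]], [[-0.0013, 0.0203, 0], [0, 0, -0.066]], [[-0.0000, 0.0204, 0], [0, 0, -0.066]], [[0.0013, 0.0203, 0], [0, 0, -0.066]], [[0.0027, 0.0202, 0], [0, 0, -0.066]], [[0.0040, 0.0200, 0], [0, 0, -0.066]], [[0.0053, 0.0197, 0], [0, 0, -0.066]], [[0.0066, 0.0193, 0], [0, 0, -0.066]], [[0.0078, 0.0188, 0], [0, 0, -0.066]],
```

Request:
{"method": "carry_out", "body": {"moves": [[[0.001,-0.018,0],[0,0,0.06]],[[0.002,-0.018,0],[0,0,0.06]],[[0.003,-0.018,0],[0,0,0.06]],[[0.004,-0.0175,0],[0,0,0.06]],[[0.005,-0.0175,0],[0,0,0.06]],[[0.006,-0.017,0],[0,0,0.06]],[[0.007,-0.0165,0],[0,0,0.06]],[[0,0,0],[0,0,0]]]}}

```text
time_s: 6.68
ee_pos: [0.4869, -0.0268, 0.0832]
orientation: [-0.001, 0.95, -0.311, 0.001]
contact_force: [0.6, 0.9, 0.3]
gripper_width: 0.0308
finger_force: 0.0
```

```bash
python3 sw.py .79 12 12
```

```text
theta tool -0.8012608085194932 r 0.15545298338720048 z 0.08324950908412183 off -0.39308700318671047 [-0.08  0.78  0.07  2.1  -0.2   0.26 -2.04]
[[-0.0065, 0.0195, 0], [0, 0, -0.066]], [[-0.0056, 0.0198, 0], [0, 0, -0.066]], [[-0.0042, 0.0201, 0], [0, 0, -0.066]], [[-0.0029, 0.0203, 0], [0, 0, -0.066]], [[-0.0015, 0.0205, 0], [0, 0, -0.066]], [[-0.0001, 0.0205, 0], [0, 0, -0.066]], [[0.0012, 0.0205, 0], [0, 0, -0.066]], [[0.0026, 0.0204, 0], [0, 0, -0.066]], [[0.0040, 0.0202, 0], [0, 0, -0.066]], [[0.0053, 0.0198, 0], [0, 0, -0.066]], [[0.0066, 0.0194, 0], [0, 0, -0.066]], [[0.0079, 0.0190, 0], [0, 0, -0.066]], 
[[-0.0066, -0.0193, 0], [0, 0, 0.066]], [[-0.0053, -0.0197, 0], [0, 0, 0.066]], [[-0.0040, -0.0200, 0], [0, 0, 0.066]], [[-0.0027, -0.0202, 0], [0, 0, 0.066]], [[-0.0013, -0.0203, 0], [0, 0, 0.066]], [[-0.0000, -0.0204, 0], [0, 0, 0.066]], [[0.0013, -0.0203, 0], [0, 0, 0.066]], [[0.0027, -0.0202, 0], [0, 0, 0.066]], [[0.0040, -0.0200, 0], [0, 0, 0.066]], [[0.0053, -0.0197, 0], [0, 0, 0.066]], [[0.0066, -0.0193, 0], [0, 0, 0.066]], [[0.0078, -0.0188, 0], [0, 0, 0.066]],
```

Request:
{"method": "carry_out", "body": {"moves": [[[-0.0065,0.0195,0],[0,0,-0.066]],[[-0.0055,0.0195,0],[0,0,-0.066]],[[-0.004,0.02,0],[0,0,-0.066]],[[-0.003,0.0205,0],[0,0,-0.066]],[[-0.0015,0.0205,0],[0,0,-0.066]],[[0,0.0205,0],[0,0,-0.066]],[[0.001,0.0205,0],[0,0,-0.066]],[[0.0025,0.0205,0],[0,0,-0.066]],[[0.004,0.02,0],[0,0,-0.066]],[[0.0055,0.02,0],[0,0,-0.066]],[[0.0065,0.0195,0],[0,0,-0.066]],[[0.008,0.019,0],[0,0,-0.066]],[[0,0,0],[0,0,0]]]}}

```text
time_s: 8.3
ee_pos: [0.4309, -0.2439, 0.0826]
orientation: [0.0, 0.997, 0.077, -0.0]
contact_force: [-0.8, 1.4, -0.1]
gripper_width: 0.031
finger_force: 0.5
```

```bash
python3 sw.py -.79 12 12; python3 -c "
from h import *
snap('top','t4')
b=cv2.imread('pics/t4.png')[140:290,220:370]
cv2.imwrite('pics/c4.png',cv2.resize(b,(600,600),interpolation=cv2.INTER_CUBIC))"
```

```text
theta tool 0.7925723738344477 r 0.1581082703881426 z 0.08262417303891606 off 0.39473822368678024 [ 0.51  0.78 -0.14  2.07  0.34  0.31 -1.33]
[[-0.0038, -0.0205, 0], [0, 0, 0.066]], [[-0.0054, -0.0197, 0], [0, 0, 0.066]], [[-0.0041, -0.0200, 0], [0, 0, 0.066]], [[-0.0027, -0.0202, 0], [0, 0, 0.066]], [[-0.0014, -0.0204, 0], [0, 0, 0.066]], [[-0.0000, -0.0204, 0], [0, 0, 0.066]], [[0.0013, -0.0204, 0], [0, 0, 0.066]], [[0.0027, -0.0203, 0], [0, 0, 0.066]], [[0.0040, -0.0200, 0], [0, 0, 0.066]], [[0.0053, -0.0197, 0], [0, 0, 0.066]], [[0.0066, -0.0193, 0], [0, 0, 0.066]], [[0.0079, -0.0189, 0], [0, 0, 0.066]], 
[[-0.0066, 0.0193, 0], [0, 0, -0.066]], [[-0.0053, 0.0197, 0], [0, 0, -0.066]], [[-0.0040, 0.0200, 0], [0, 0, -0.066]], [[-0.0027, 0.0202, 0], [0, 0, -0.066]], [[-0.0013, 0.0203, 0], [0, 0, -0.066]], [[-0.0000, 0.0204, 0], [0, 0, -0.066]], [[0.0013, 0.0203, 0], [0, 0, -0.066]], [[0.0027, 0.0202, 0], [0, 0, -0.066]], [[0.0040, 0.0200, 0], [0, 0, -0.066]], [[0.0053, 0.0197, 0], [0, 0, -0.066]], [[0.0066, 0.0193, 0], [0, 0, -0.066]], [[0.0078, 0.0188, 0], [0, 0, -0.066]],
```

View pics/c4.png

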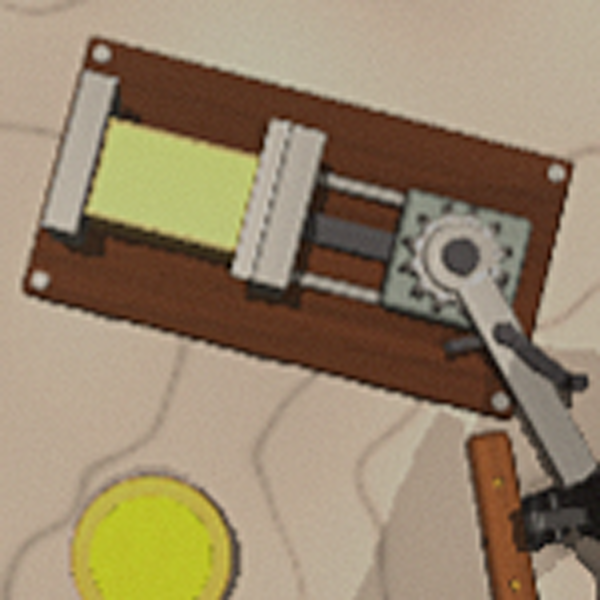

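The top view shows the jaw drawn back about 10 mm (lip edge at (272,120) in the crop), with the pawl lever on the anticlockwise side. Next stroke.

Request:
{"method": "carry_out", "body": {"moves": [[[-0.004,-0.0205,0],[0,0,0.066]],[[-0.0055,-0.0195,0],[0,0,0.066]],[[-0.004,-0.02,0],[0,0,0.066]],[[-0.0025,-0.02,0],[0,0,0.066]],[[-0.0015,-0.0205,0],[0,0,0.066]],[[0,-0.0205,0],[0,0,0.066]],[[0.0015,-0.0205,0],[0,0,0.066]],[[0.0025,-0.02,0],[0,0,0.066]],[[0.004,-0.02,0],[0,0,0.066]],[[0.0055,-0.0195,0],[0,0,0.066]],[[0.0065,-0.0195,0],[0,0,0.066]],[[0.008,-0.019,0],[0,0,0.066]],[[0,0,0],[0,0,0]]]}}

```text
time_s: 9.98
ee_pos: [0.4875, -0.0265, 0.0826]
orientation: [-0.0, 0.95, -0.311, 0.001]
contact_force: [-0.4, -0.1, -0.3]
gripper_width: 0.0309
finger_force: 0.0
```

Request:
{"method": "carry_out", "body": {"moves": [[[-0.0065,0.0195,0],[0,0,-0.066]],[[-0.0055,0.0195,0],[0,0,-0.066]],[[-0.004,0.02,0],[0,0,-0.066]],[[-0.003,0.0205,0],[0,0,-0.066]],[[-0.0015,0.0205,0],[0,0,-0.066]],[[0,0.0205,0],[0,0,-0.066]],[[0.001,0.0205,0],[0,0,-0.066]],[[0.0025,0.0205,0],[0,0,-0.066]],[[0.004,0.02,0],[0,0,-0.066]],[[0.0055,0.02,0],[0,0,-0.066]],[[0.0065,0.0195,0],[0,0,-0.066]],[[0.008,0.019,0],[0,0,-0.066]],[[0,0,0],[0,0,0]]]}}

```text
time_s: 11.6
ee_pos: [0.4322, -0.2434, 0.0823]
orientation: [-0.0, 0.997, 0.077, -0.0]
contact_force: [-0.7, 1.4, -0.2]
gripper_width: 0.0305
finger_force: 0.5
```

```bash
python3 sw.py -.79 12; python3 -c "
from h import *
snap('top','t5')
b=cv2.imread('pics/t5.png')[140:290,220:370]
cv2.imwrite('pics/c5.png',cv2.resize(b,(600,600),interpolation=cv2.INTER_CUBIC))
p=np.load('clamp.npy')
for z in (0,.01,.02,.03): print(z,[tuple(np.round((np.array(w2px('t5',[*cl(p,x,.031-.012*0+.012-z),.095]))-[220,140])*4)) for x in(.045,-.045)])"
```

```text
theta tool 0.7938360212290352 r 0.15677479815434295 z 0.08230256024838072 off 0.3949037689962996 [ 0.51  0.78 -0.15  2.07  0.34  0.31 -1.34]
[[-0.0050, -0.0200, 0], [0, 0, 0.066]], [[-0.0054, -0.0197, 0], [0, 0, 0.066]], [[-0.0041, -0.0200, 0], [0, 0, 0.066]], [[-0.0027, -0.0203, 0], [0, 0, 0.066]], [[-0.0014, -0.0204, 0], [0, 0, 0.066]], [[-0.0000, -0.0204, 0], [0, 0, 0.066]], [[0.0013, -0.0204, 0], [0, 0, 0.066]], [[0.0027, -0.0203, 0], [0, 0, 0.066]], [[0.0040, -0.0201, 0], [0, 0, 0.066]], [[0.0053, -0.0197, 0], [0, 0, 0.066]], [[0.0066, -0.0193, 0], [0, 0, 0.066]], [[0.0079, -0.0189, 0], [0, 0, 0.066]], 
0 [(np.float64(252.0), np.float64(112.0)), (np.float64(211.0), np.float64(269.0))]
0.01 [(np.float64(269.0), np.float64(116.0)), (np.float64(229.0), np.float64(273.0))]
0.02 [(np.float64(287.0), np.float64(121.0)), (np.float64(246.0), np.float64(278.0))]
0.03 [(np.float64(304.0), np.float64(125.0)), (np.float64(264.0), np.float64(282.0))]
```

View pics/c5.png

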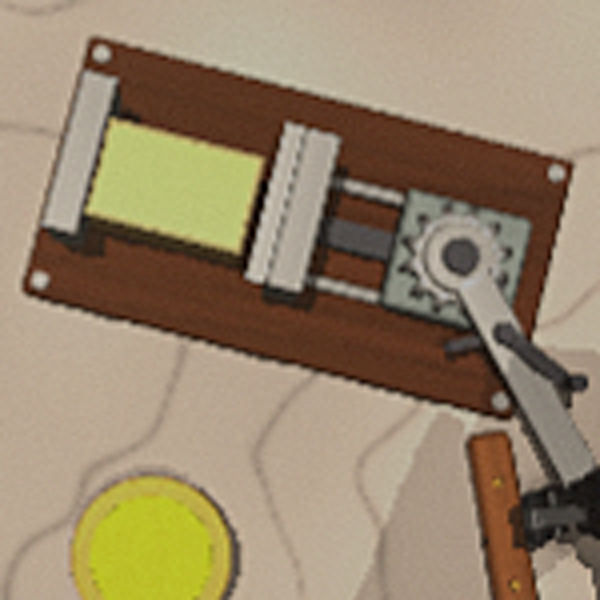

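The lip edge at (287,121)–(246,278) matches the 20 mm prediction. I'll add a shorter third stroke for margin, stopping before the jaw's end stop.

Request:
{"method": "carry_out", "body": {"moves": [[[-0.005,-0.02,0],[0,0,0.066]],[[-0.0055,-0.0195,0],[0,0,0.066]],[[-0.004,-0.02,0],[0,0,0.066]],[[-0.0025,-0.02,0],[0,0,0.066]],[[-0.0015,-0.0205,0],[0,0,0.066]],[[0,-0.0205,0],[0,0,0.066]],[[0.0015,-0.0205,0],[0,0,0.066]],[[0.0025,-0.02,0],[0,0,0.066]],[[0.004,-0.02,0],[0,0,0.066]],[[0.0055,-0.0195,0],[0,0,0.066]],[[0.0065,-0.0195,0],[0,0,0.066]],[[0.008,-0.019,0],[0,0,0.066]],[[0,0,0],[0,0,0]]]}}

```text
time_s: 13.28
ee_pos: [0.4879, -0.027, 0.0825]
orientation: [-0.0, 0.95, -0.311, 0.001]
contact_force: [-0.5, -0.0, 0.2]
gripper_width: 0.0305
finger_force: 0.0
```

Request:
{"method": "carry_out", "body": {"moves": [[[-0.0065,0.0195,0],[0,0,-0.066]],[[-0.0055,0.0195,0],[0,0,-0.066]],[[-0.004,0.02,0],[0,0,-0.066]],[[-0.003,0.0205,0],[0,0,-0.066]],[[-0.0015,0.0205,0],[0,0,-0.066]],[[0,0.0205,0],[0,0,-0.066]],[[0.001,0.0205,0],[0,0,-0.066]],[[0.0025,0.0205,0],[0,0,-0.066]],[[0.004,0.02,0],[0,0,-0.066]],[[0,0,0],[0,0,0]],[[0,-0.004,0],[0,0,0]],[[0,0,-0.02],[0,0,0]],[[0,0,-0.04],[0,0,0]],[[0,0,-0.04],[0,0,0]],[[0,0,-0.04],[0,0,0]],[[0,0,0],[0,0,0]]]}}

```text
time_s: 15.28
ee_pos: [0.4152, -0.1813, 0.225]
orientation: [0.001, 1.0, -0.02, 0.004]
contact_force: [0.8, 0.0, -0.5]
gripper_width: 0.0309
finger_force: 0.0
```

```bash
python3 - <<'E'
from h import *
p=np.load('clamp.npy');snap('top','t6')
b=cv2.imread('pics/t6.png')[140:290,220:370]
cv2.imwrite('pics/c6.png',cv2.resize(b,(600,600),interpolation=cv2.INTER_CUBIC))
q=cl(p,0,.0755)
for a in(0,np.pi/2,-np.pi/2): pass
print('cheese',q,'psi now',tool(),env.get_obs()['joint_pos'].round(2))
print(delta([*q,.23]))
for z in (.02,.025,.03): print(z,[tuple(np.round((np.array(w2px('t6',[*cl(p,x,.043-z),.095]))-[220,140])*4)) for x in(.045,-.045)])
E
```

```text
cheese [ 6.04801359e-01 -1.61270596e-04] psi now (array([ 0.41388898, -0.18106481,  0.22343468]), np.float64(-0.04058462702812214)) [ 0.44  0.48 -0.19  2.08  0.16  0.59 -1.47]
(array([ 183.4, -188.5,   -6.6]), None)
0.02 [(np.float64(287.0), np.float64(121.0)), (np.float64(246.0), np.float64(278.0))]
0.025 [(np.float64(296.0), np.float64(123.0)), (np.float64(255.0), np.float64(280.0))]
0.03 [(np.float64(304.0), np.float64(125.0)), (np.float64(264.0), np.float64(282.0))]
```

View pics/c6.png

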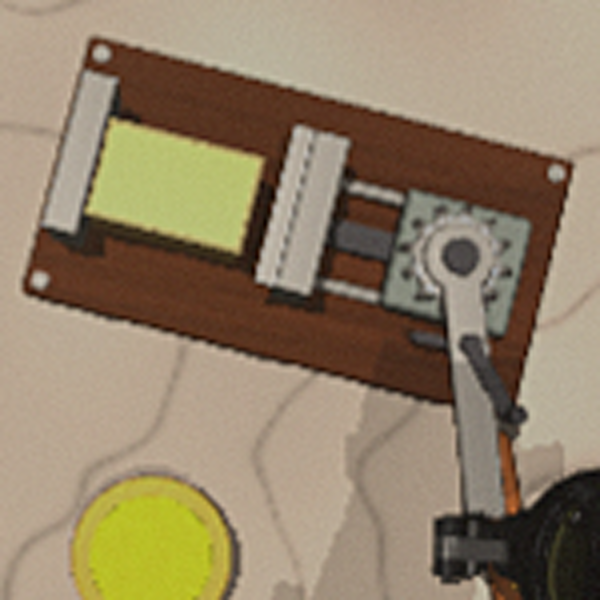

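The jaw is now about 25 mm back and the pawl is still at release (pin at (515,415)). The cheese top's corners are at (110,118), (264,157), (246,252) and (86,212). Next I turn the tool to grasp it.

Request:
{"method": "carry_out", "body": {"moves": [[[0,0,0],[0,0,-0.1525]],[[0,0,0],[0,0,-0.1525]],[[0,0,0],[0,0,-0.1525]],[[0,0,0],[0,0,-0.1525]],[[0,0,0],[0,0,-0.1525]],[[0,0,0],[0,0,-0.1525]],[[0,0,0],[0,0,-0.1525]],[[0,0,0],[0,0,-0.1525]],[[0,0,0],[0,0,-0.1525]],[[0.0315,0.0205,0],[0,0,0]],[[0.0315,0.0205,0],[0,0,0]],[[0.0315,0.0205,0],[0,0,0]],[[0.0315,0.0205,0],[0,0,0]],[[0.0315,0.0205,0],[0,0,0]],[[0.0315,0.0205,0],[0,0,0]],[[0.0315,0.0205,0],[0,0,0]],[[0,0,0],[0,0,0]],[[0,0,0],[0,0,0]]], "gripper": 100}}

```text
time_s: 17.58
ee_pos: [0.6031, -0.0016, 0.2207]
orientation: [-0.001, 0.786, 0.618, -0.002]
contact_force: [0.3, -0.6, -0.1]
gripper_width: 0.0853
finger_force: 0.0
```

```bash
python3 - <<'E'
from h import *
p=np.load('clamp.npy')
C=np.array([px2w('t6',u/4+220-.4,v/4+140-.4,.085) for u,v in[(110,118),(264,157),(246,252),(86,212)]]);q=C.mean(0)[:2];e=(C[0]+C[3]-C[1]-C[2])[:2]
print('cheese meas',q,'model',cl(p,0,.0755),'yaw',np.arctan2(-e[0],e[1]),p[2])
print(delta([*((q+cl(p,0,.0755))/2),.04],p[2]+np.pi/2),tool(),env.get_obs()['joint_pos'].round(2),env.get_obs()['gripper_width'])
E
```

```text
cheese meas [ 6.01641463e-01 -4.64556679e-04] model [ 6.04801359e-01 -1.61270596e-04] yaw -0.23296389714100585 -0.23980824943743
(array([  1.2,  -0.2, 180.7]), np.float64(0.001)) (array([ 0.60309032, -0.0015529 ,  0.22070366]), np.float64(1.3318685380642947)) [ 0.24  0.72 -0.56  1.63  0.45  0.93 -0.73] 0.08529693842141811
```

Request:
{"method": "carry_out", "body": {"moves": [[[0.001,0,0.03],[0,0,0]],[[0,0,0.03],[0,0,0]],[[0,0,0.03],[0,0,0]],[[0,0,0.025],[0,0,0]],[[0,0,0.025],[0,0,0]],[[0,0,0.02],[0,0,0]],[[0,0,0.02],[0,0,0]],[[0,0,0],[0,0,0]]]}}

```text
time_s: 18.58
ee_pos: [0.6033, -0.0008, 0.0408]
orientation: [-0.001, 0.787, 0.618, -0.001]
contact_force: [-0.8, 0.4, -0.2]
gripper_width: 0.0853
finger_force: 0.0
```

Request:
{"method": "carry_out", "body": {"moves": [[[0,0,0],[0,0,0]],[[0,0,0],[0,0,0]],[[0,0,0],[0,0,0]],[[0,0,0],[0,0,0]],[[0,0,0],[0,0,0]],[[0,0,0],[0,0,0]]], "gripper": 50}}

```text
time_s: 19.32
ee_pos: [0.6046, 0.0001, 0.0433]
orientation: [0.0, 0.786, 0.618, 0.0]
contact_force: [-2.1, 1.1, 5.8]
gripper_width: 0.0545
finger_force: 64.8
```

Request:
{"method": "carry_out", "body": {"moves": [[[-0.001,0,-0.002],[0,0,0]],[[-0.002,0,-0.006],[0,0,0]],[[0,0,-0.012],[0,0,0]],[[0,0,-0.015],[0,0,0]],[[0,0,-0.02],[0,0,0]],[[0,0,-0.02],[0,0,0]],[[0,0,-0.02],[0,0,0]],[[0,0,-0.02],[0,0,0]],[[0,0,-0.015],[0,0,0]],[[0,0,-0.01],[0,0,0]],[[0,0,0],[0,0,0]],[[0,0,0],[0,0,0]]]}}

```text
time_s: 20.82
ee_pos: [0.6034, -0.0034, 0.1816]
orientation: [-0.0, 0.786, 0.618, -0.001]
contact_force: [-0.3, -0.3, -3.2]
gripper_width: 0.0544
finger_force: 64.0
```

```bash
python3 - <<'E'
from h import *
snap('side','s7');a=cv2.imread('pics/s7.png')[120:320,180:400]
cv2.imwrite('pics/c7.png',cv2.resize(a,(660,600),interpolation=cv2.INTER_CUBIC))
print(delta([.5015,.2829,.16],-.095+np.pi/2),tool(),env.get_obs()['gripper_width'],env.get_obs()['finger_force'])
E
```

```text
(array([ 253.9, -166.8,   21.5]), np.float64(-0.144)) (array([ 0.60329489, -0.00335186,  0.18150113]), np.float64(1.3313706645123808)) 0.05407328126630681 63.988280296325684
```

View pics/c7.png

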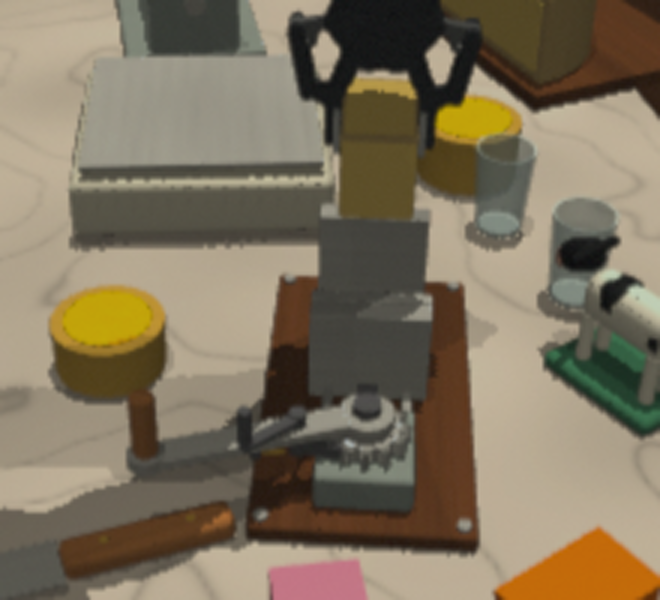

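The side view shows the cheese held upright above the jaws and everything else in place. Next I carry it over to the scale.

Request:
{"method": "carry_out", "body": {"moves": [[[0.012,-0.0075,0],[0,0,0]],[[0.024,-0.016,0],[0,0,0]],[[0.03,-0.02,0],[0,0,0]],[[0.03,-0.02,0],[0,0,0]],[[0.03,-0.02,0],[0,0,0]],[[0.03,-0.02,0],[0,0,0]],[[0.03,-0.02,0],[0,0,0]],[[0.03,-0.02,0],[0,0,0]],[[0.024,-0.0155,0],[0,0,0]],[[0.014,-0.0075,0],[0,0,0]],[[0,0,0],[0,0,0]],[[0,0,0.015],[0,0,0]],[[0,0,0.02],[0,0,0]],[[0,0,0.015],[0,0,0]],[[0,0,0.01],[0,0,0]],[[0,0,0],[0,0,0]],[[0,0,0],[0,0,0]]]}}

```text
time_s: 23.0
ee_pos: [0.5028, 0.2833, 0.1227]
orientation: [0.0, 0.787, 0.618, 0.001]
contact_force: [-0.5, 0.2, -3.3]
gripper_width: 0.0545
finger_force: 64.0
```

```bash
python3 - <<'E'
from h import *
print(delta([.5015,.2829,.1063],-.095+np.pi/2),tool(),env.get_obs()['orientation'],env.get_obs()['contact_force'])
E
```

```text
(array([-0.7, -1.1, 16.4]), np.float64(-0.145)) (array([0.50277401, 0.28330622, 0.12269706]), np.float64(1.3311887505599627)) [2.96108818e-05 7.86549859e-01 6.17526570e-01 5.02661678e-04] [-0.49693958  0.21659415 -3.33407561]
```

Lower slowly until the force shows contact.

Request:
{"method": "carry_out", "body": {"moves": [[[0,0,0.004],[0,0,0]],[[0,0,0.004],[0,0,0]],[[0,0,0.003],[0,0,0]],[[0,0,0.002],[0,0,0]],[[0,0,0.001],[0,0,0]],[[0,0,0],[0,0,0]]]}}

```text
time_s: 23.75
ee_pos: [0.5024, 0.2831, 0.1082]
orientation: [0.0, 0.787, 0.618, -0.0]
contact_force: [-0.1, 0.7, -3.7]
gripper_width: 0.0544
finger_force: 64.0
```

Request:
{"method": "carry_out", "body": {"moves": [[[0,0,0.001],[0,0,0]],[[0,0,0.001],[0,0,0]],[[0,0,0],[0,0,0]]]}}

```text
time_s: 24.12
ee_pos: [0.5024, 0.2831, 0.1063]
orientation: [0.0, 0.787, 0.618, 0.0]
contact_force: [-0.5, 0.0, -2.9]
gripper_width: 0.0544
finger_force: 64.0
```

Request:
{"method": "carry_out", "body": {"moves": [[[0,0,0.001],[0,0,0]],[[0,0,0.001],[0,0,0]],[[0,0,0],[0,0,0]],[[0,0,0],[0,0,0]]]}}

```text
time_s: 24.62
ee_pos: [0.5024, 0.2831, 0.1062]
orientation: [0.001, 0.787, 0.618, 0.0]
contact_force: [-3.2, -2.6, 12.9]
gripper_width: 0.0545
finger_force: 65.9
```

Request:
{"method": "carry_out", "body": {"moves": [[[0,0,-0.001],[0,0,0]],[[0,0,0],[0,0,0]]]}}

```text
time_s: 24.88
ee_pos: [0.5025, 0.2831, 0.1063]
orientation: [0.0, 0.787, 0.618, 0.0]
contact_force: [-2.2, -2.5, 8.2]
gripper_width: 0.0543
finger_force: 65.2
```

Request:
{"method": "carry_out", "body": {"moves": [[[0,0,0],[0,0,0]],[[0,0,0],[0,0,0]],[[0,0,0],[0,0,0]],[[0,0,0],[0,0,0]],[[0,0,0],[0,0,0]]], "gripper": 100}}

```text
time_s: 25.5
ee_pos: [0.5024, 0.2831, 0.1052]
orientation: [0.0, 0.787, 0.618, -0.0]
contact_force: [-0.5, -0.8, 0.2]
gripper_width: 0.0855
finger_force: 0.0
```

Request:
{"method": "carry_out", "body": {"moves": [[[0,0,-0.01],[0,0,0]],[[0,0,-0.02],[0,0,0]],[[0,0,-0.03],[0,0,0]],[[0,0,-0.03],[0,0,0]],[[0,0,-0.03],[0,0,0]],[[0,0,-0.03],[0,0,0]],[[-0.03,0,0],[0,0,0]],[[-0.04,0,0],[0,0,0]],[[-0.04,0,0],[0,0,0]],[[-0.03,0,0],[0,0,0]],[[0,0,0],[0,0,0]],[[0,0,0],[0,0,0]]]}}

```text
time_s: 27.0
ee_pos: [0.4696, 0.1481, 0.2559]
orientation: [-0.0, 0.786, 0.618, 0.001]
contact_force: [0.4, -0.5, -0.3]
gripper_width: 0.0851
finger_force: 0.0
```

```bash
python3 - <<'E'
from h import *
a=snap('top','t8')['frame'][:,:,::-1];b=snap('side','s8')['frame'][:,:,::-1]
cv2.imwrite('pics/c8.png',np.hstack([cv2.resize(a[120:300,60:380],None,fx=1.25,fy=1.25),cv2.resize(b[110:290,180:500],None,fx=1.25,fy=1.25)]))
print(tool())
for z in(.078,.148): print([round(x) for x in w2px('t8',[.5015,.2829,z])])
E
```

```text
(array([0.4694791 , 0.14852973, 0.25567126]), np.float64(1.3330610761061954))
[135, 229]
[126, 228]
```

View pics/c8.png

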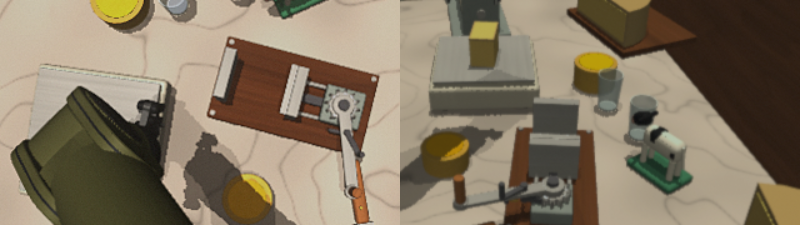

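The side view shows the cheese upright in the middle of the pan. The jaw is back, the pawl is at release, and the other things are undisturbed.

```bash
python3 -c "
from workcell import env
print(env.hand_in())"
```

```text
the job is handed in; nothing more can be done
None
```

I handed in the job at about 27 s of the 70 s allowed: the last pictures show the cheese upright in the middle of the scale's pan, the jaw about 25 mm back, the pawl at release and the other things in place; no verdict came back.

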